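# Set a mug under the coffee machine and start it

## Robot

A 6-joint arm with a two-finger parallel gripper is mounted at the origin on a cart in front of the work surface, level with it; the furniture and walls round the work are solid. World frame = base frame: x ahead of the robot, y to its left, z up, the work surface at z = 0. Lengths are in m, angles in rad, forces in N, time in s.
With the tool pointing down it reaches from about 0.275 to 0.775 m from the base axis. Payload 14.6 kg.
Tool frame: the origin (TCP) lies on the mounting face of the last link; the fingertips stand 173 mm ahead of it and the grasp point (between the pads) lies env.hold_point_z ahead of it (env.hold_point_z is the distance from the TCP to the grasp point, in m); z points along the fingers, x is the direction in which the jaws open and shut, and the axes are right-handed (so a half turn about z gives the same grasp; the last joint's range is limited). The gripper opens to 85 mm and grips with 20 to 120 N. Pads are 22 mm wide; open, the fingers measure 114 mm over their backs; the gripper's body (76 mm by 85 mm) begins 54 mm behind the grasp point. The pads swing forward as they close: fully open they stand 13 mm farther back than shut.
Start: joints at [-0.822, 0.263, -0.048, 1.259, 0, 1.415], TCP at [0.412, -0.325, 0.405] pointing down, gripper open.
Joint ranges: [-2.65, 2.65], [-0.89, 1.7], [-1.18, 1.37], [-2.13, 2.11], [-1.35, 1.29], [-3.14, 3.14]. Speed limits (rad/s): [1.89, 1.89, 2.57, 2.79, 3.14, 3.14].

## Interface

Orientations are given as a unit quaternion [x, y, z, w].
In Python, from cell import env gives the robot as it stands.
- The arm moves only by the tool step_arm, never from a script. Its argument "series" is a list that holds one entry, the list of rows, each a list of 5 numbers: the shift along the world's x, y, z in m, then the turn about the world's z in degrees, then the opening, from 0 (shut) to 1 (fully open). A call has 1 to 10 rows; each row is the pose to reach, as a shift and turn from the pose commanded when the call began; what a row does not reach only later rows make up. A row lasts 1/8 s, in which the tool goes at most 62.5 mm and 10.7 degrees, less where a joint would pass 70% of its speed; a pose out of reach is approached as far as the arm can. A call with a gripper value outside its range is refused whole. The fingers move at their own pace and stop on an object; "grip_force" is the grip in N (left out, the last holds). Time passes only in rows, so rows that repeat a pose let the fingers close. It gives the time, the measured TCP pose, the force and the opening at its end, in the units of the state.
- env.state(): the state, without advancing time (a new reading comes with each control period).
- env.snapshot(name): name is "scene" or "side" or "wrist"; returns the picture (384x512x3 uint8, red, green, blue); there is no depth.
- env.camera_params(name): a dict with "intrinsics" (3x3 intrinsics, pixels), "world_from_camera" (4x4, takes a point from camera to world coordinates); the wrist camera has in their place "hand_eye" (4x4, takes a point from camera to tool coordinates, whose origin is the TCP and whose axes are the tool frame's). Camera axes: x right, y down, z forward; pixel columns grow to the right and rows downward; lengths in m; the calibration is good to about 2 mm. A picture is of the moment at which its call begins: read the wrist's pose just before it. camera_params takes no time and is no camera call.
- env.finish_job(): hands the job in, once; it reports no verdict.
The state is a dict: "t": time; "joint_pos": joint angles; "qd": joint speeds; "effort": joint torques, N m; "eef_pos": TCP position; "orientation": TCP orientation; "wrist_force": force on the tool from outside, world axes, zero at the start; "moment": the same for the moment, N m; "grip_width": finger opening in m.
Only numpy, scipy, OpenCV 4.12 (cv2) and the standard library are available. Lean on these libraries where they do the work, as an engineer would, in place of code of your own. Each camera call takes 0.05 s, during which the arm holds its last target. There are 200 camera calls.

## Task

Make a coffee: set the mug upright on the coffee machine's round cup rest, centred under the spout so that no edge of the mug's round body hangs over the rest, and swing the lever on top of the machine fully down. When both are done, and not before, press the brew button all the way in and let it spring back. Leave the other things on the worktop where they are.

Things in the scene. Friction and masses are not known exactly. Their poses are not given: they have to be found in the camera images.
- mug_mid (a point): the mug: pale speckled stoneware, straight round body 81 mm across, 94 mm high, one loop handle. The point is on the body's axis, 47 mm above the foot. z is up; the handle points along the mug's own -y, to 79 mm from the axis. 0.2 to 0.4 kg. It stands upright on the worktop left or right of the machine, its handle roughly towards the robot (within 0.35 rad of -x)
- mug_handle (a point): middle of the handle's outer upright bar, 73 mm from the mug's axis and 56 mm above the foot; axes as the mug's. The bar is 12 mm thick (along x), 68 to 79 mm from the axis and 32 to 74 mm above the foot; the arms joining it to the body above and below widen to 28 mm near the body
- mug_foot (a point): the centre of the mug's underside, on its axis; axes as the mug's
- cup_rest (a point): centre of the top face of the cup rest: a flat round slotted steel platform 102 mm across, its top 34 mm above the worktop. z up, x straight back into the machine, y to its left as the robot sees it; the machine is fixed, its front (-x) roughly towards the robot. Its foot plate (20 mm high) reaches 70 mm in front of this point and 73 mm to each side; its column begins 68 mm behind it
- spout (a point): the middle of the underside of the spout, straight above the centre of the cup rest, 114 mm above the top of the rest: a mug on the rest leaves 20 mm (17 mm under two small nozzles)
- lever (a joint): angle of the lever on top of the machine (rad): 0 is fully down (closed, against its stop), larger is more raised, at most 0.85. It starts raised by 0.5 to 0.8 and stays wherever it is left; moving it takes about 2 N at the bar
- lever_bar (a point): the middle of the black cross bar at the lever's free front end, 62 mm long along y and 15 mm thick. It swings about lever_hinge in a circle of 142 mm radius, forwards and down. With the lever closed it lies 52 mm in front of the centre of the cup rest and 235 mm above the worktop
- lever_hinge (a point): the lever's hinge axis, along y, 90 mm behind the centre of the cup rest and 234 mm above the worktop
- brew_button (a joint): travel of the brew button (m): 0 is out, 0.006 is fully in; it springs back. It begins to move at about 1.5 N and is fully in at 5 N
- brew_button_top (a point): centre of the top face of the brew button, a metal push button 22 mm across in a black collar, pressed straight down; on top of the machine, 42 mm to the right of the lever as the robot sees it, 12 mm behind the rest's centre, 244 mm above the worktop when out
- tumbler_mid (a point): a clear glass tumbler 81 mm across and 93 mm high, standing on the other side of the machine from the mug; the point is its centre. To be left alone
- spoon_mid (a point): a steel spoon 191 mm long, lying on the worktop in front of the machine; the point is its middle. To be left alone
- spice_mid (a point): a spice jar 46 mm across and 106 mm high, on the left towards the back; the point is its centre. To be left alone
- head_edge (a point): middle of the lower front edge of the brew head, which overhangs the rest: 48 mm in front of the rest's centre, 162 mm above the worktop; axes as cup_rest. The head is 134 mm wide, its flat top 224 mm above the worktop. A gripper holding the mug must lean back, away from the machine, to stay clear of it
Things that resemble listed ones, but are neither listed nor needed, are in the scene too. Leave any blue or red look-alike of the part that bears mug_mid alone.

How it is judged:
By the outcome, as a careful person would: the job done as asked, in the order asked, and still so for the second after the job is handed in, with the robot touching nothing.
It also fails if it takes over 58 s, if anything falls off the work surface, if the arm or the gripper's body presses on something with over 40 N, if the wrist force passes 120 N, or if a joint passes its speed limit or range.

## Working session

There is one attempt and no reset: what is moved stays moved. The work goes in short steps, Python scripts to look and compute and a tool call to move; the robot and the scene stay as the last step left them, time stands still between calls to the robot, and variables do not carry over. Pictures are saved under pics/ and viewed, about 8 in all and at most 12, crops included, and the job is handed in when it is done.

Besides the shell and the picture viewer there is one more tool, called as name([rows], argument=value, ...), one row to a line, values as JSON. step_arm: Moves the arm, as the interface text tells. Its arguments: {"type":"object","properties":{"series":{"type":"array"},"grip_force":{"type":"number"}},"required":["series"]}

```bash
mkdir -p pics; ls; python3 - <<'E'
from cell import env
import cv2,numpy as np
np.set_printoptions(precision=4,suppress=True)
print(env.state(),env.hold_point_z)
ims=[env.snapshot(n) for n in("scene","side")]
for n,i in zip(("scene","side"),ims):
    cv2.imwrite(f"pics/{n}0.png",i[...,::-1]); p=env.camera_params(n); print(n,p)
print(env.camera_params("wrist"))
cv2.imwrite("pics/both0.png",cv2.resize(np.vstack(ims)[...,::-1],None,fx=0.78,fy=0.78))
E
```

```text
pics
{'t': 0.0, 'joint_pos': array([-0.8223,  0.2635, -0.049 ,  1.2594,  0.    ,  1.4155]), 'qd': array([ 0.0002,  0.0006,  0.0002,  0.0013, -0.0001, -0.0017]), 'effort': array([  0.0008, -63.7621,  38.4569,   0.0139,  -0.    ,   0.    ]), 'eef_pos': array([ 0.4124, -0.3247,  0.4042]), 'orientation': array([ 0.9449, -0.3274, -0.0005, -0.0003]), 'wrist_force': array([-0.9115,  0.2892,  0.4637]), 'moment': array([0.0035, 0.0356, 0.0428]), 'grip_width': 0.08522626060109217} 0.1547
scene {'intrinsics': array([[349.2375,   0.    , 260.8731],
       [  0.    , 349.2375, 191.0489],
       [  0.    ,   0.    ,   1.    ]]), 'world_from_camera': array([[-0.8075, -0.4227,  0.4114,  0.0939],
       [-0.5897,  0.5637, -0.5783,  0.555 ],
       [ 0.0125, -0.7096, -0.7045,  0.8791],
       [ 0.    ,  0.    ,  0.    ,  1.    ]])}
side {'intrinsics': array([[489.0579,   0.    , 266.3252],
       [  0.    , 489.0579, 185.7224],
       [  0.    ,   0.    ,   1.    ]]), 'world_from_camera': array([[ 0.5389, -0.7055,  0.4602, -0.1979],
       [-0.8423, -0.4571,  0.2855, -0.4928],
       [ 0.0089, -0.5415, -0.8406,  1.4217],
       [ 0.    ,  0.    ,  0.    ,  1.    ]])}
{'intrinsics': array([[319.1246,   0.    , 257.6442],
       [  0.    , 319.1246, 189.9998],
       [  0.    ,   0.    ,   1.    ]]), 'hand_eye': array([[ 1.    , -0.0004, -0.0014,  0.0006],
       [ 0.0007,  0.9593,  0.2825, -0.0725],
       [ 0.0013, -0.2825,  0.9593,  0.0305],
       [ 0.    ,  0.    ,  0.    ,  1.    ]])}
```

View pics/scene0.png

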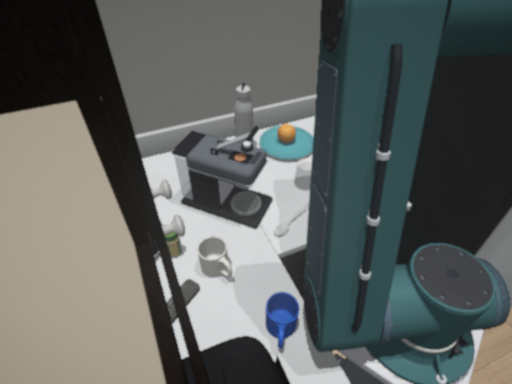

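View pics/side0.png

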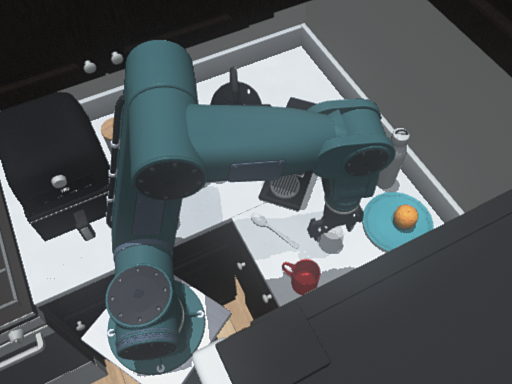

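The scene view shows three mug-like things. The pale mug is at (213,258) with its handle lower right, the blue mug is at (283,315), and the side view shows a red mug at (305,275). Only the pale stoneware one fits. The machine is at (220,175), its rest at (246,203), and the tumbler at about (305,175).

```bash
cat > h.py <<'E'
from cell import env
import cv2,numpy as np
from scipy.spatial.transform import Rotation as R
np.set_printoptions(precision=4,suppress=True)
def pose(s):
    T=np.eye(4);T[:3,:3]=R.from_quat(s["orientation"]).as_matrix();T[:3,3]=s["eef_pos"];return T
def cam(n,s=None):
    p=env.camera_params(n);return p["intrinsics"],(p["world_from_camera"] if n!="wrist" else pose(s)@p["hand_eye"])
def ray(c,px):
    K,T=c;d=T[:3,:3]@np.linalg.inv(K)@[px[0],px[1],1.];return T[:3,3],d/np.linalg.norm(d)
def onz(c,px,z):
    o,d=ray(c,px);return o+d*(z-o[2])/d[2]
def tri(rs):
    A=sum(np.eye(3)-np.outer(d,d) for o,d in rs);b=sum((np.eye(3)-np.outer(d,d))@o for o,d in rs)
    p=np.linalg.solve(A,b);return p,[np.linalg.norm(np.cross(p-o,d)) for o,d in rs]
def proj(c,P):
    K,T=c;q=K@(T[:3,:3].T@(np.asarray(P)-T[:3,3]));return q[:2]/q[2]
E
python3 - <<'E'
from h import *
c=cam("scene")
for n,p,z in [("rest",(246,203),.034),("mugtop",(214,248),.094),("handle",(229,270),.056),("blue top",(283,304),.094),("tumbler?",(305,178),.05),("lever bar",(252,134),.31),("button",(240,157),.244),("spoon",(292,220),.01),("plateL",(183,203),.02),("plateF",(268,218),.02),("plateR",(272,198),.02)]:print(n,onz(c,p,z))
i=cv2.imread("pics/scene0.png")[110:310,130:330];cv2.imwrite("pics/crop0.png",cv2.resize(i,(600,600),interpolation=cv2.INTER_CUBIC))
E
```

```text
rest [ 0.5937 -0.0637  0.034 ]
mugtop [0.5246 0.166  0.094 ]
handle [0.4641 0.1777 0.056 ]
blue top [0.2819 0.1904 0.094 ]
tumbler? [ 0.4925 -0.271   0.05  ]
lever bar [ 0.578  -0.0784  0.31  ]
button [ 0.594  -0.0421  0.244 ]
spoon [ 0.441  -0.1111  0.01  ]
plateL [0.7715 0.0529 0.02  ]
plateF [ 0.504 -0.064  0.02 ]
plateR [ 0.5451 -0.1458  0.02  ]
```

View pics/crop0.png

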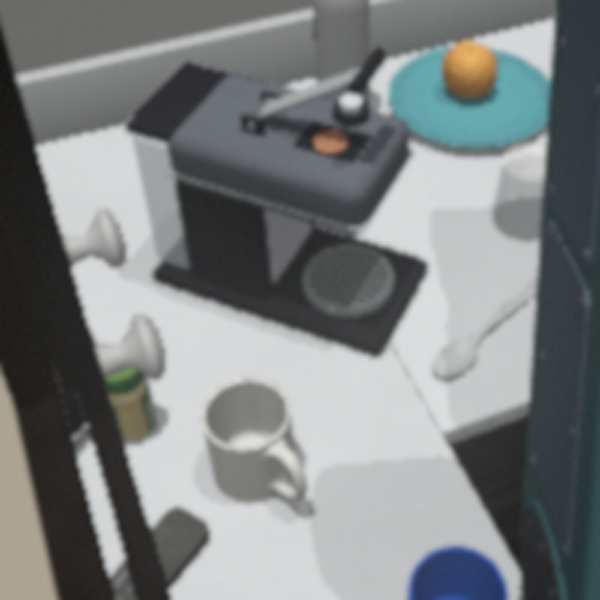

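step_arm([
  [[-0.01, 0.05, 0.03, 10, 1], [-0.02, 0.1, 0.06, 20, 1], [-0.03, 0.15, 0.09, 30, 1], [-0.03, 0.2, 0.1, 40, 1], [-0.03, 0.25, 0.1, 50, 1], [-0.03, 0.3, 0.1, 60, 1], [-0.03, 0.34, 0.1, 70, 1], [-0.03, 0.34, 0.1, 80, 1], [-0.03, 0.34, 0.1, 90, 1], [-0.03, 0.34, 0.1, 100, 1]],
])

```text
t: 1.35
eef_pos: [0.3824, 0.0154, 0.5045]
orientation: [0.857, 0.516, -0.0, -0.0]
wrist_force: [-0.3, -0.1, -0.3]
grip_width: 0.0854
```

step_arm([
  [[0, 0, 0, 10, 1], [0, 0, 0, 20, 1], [0, 0, 0, 28, 1], [0, 0, 0, 28, 1]],
])

```text
t: 1.85
eef_pos: [0.3824, 0.0152, 0.5045]
orientation: [0.709, 0.705, -0.0, -0.0]
wrist_force: [-0.4, -0.4, 1.0]
grip_width: 0.0853
```

```bash
python3 - <<'E'
from h import *
s=env.state(); print(s["t"],s["eef_pos"],s["orientation"],s["joint_pos"],s["wrist_force"])
w=env.snapshot("wrist");sc=env.snapshot("scene");sd=env.snapshot("side")
for n,i in (("wrist1",w),("scene1",sc),("side1",sd)):cv2.imwrite(f"pics/{n}.png",i[...,::-1])
np.savez("v1.npz",T=cam("wrist",s)[1])
cv2.imwrite("pics/comb1.png",cv2.resize(np.hstack([w,sd])[...,::-1],(800,300),interpolation=cv2.INTER_AREA))
E
```

```text
1.85 [0.3824 0.0152 0.5045] [ 0.7088  0.7055 -0.0001 -0.0002] [-0.174   0.0022 -0.0943  1.4747  0.     -0.1693] [-0.3688 -0.4132  0.9562]
```

View pics/wrist1.png

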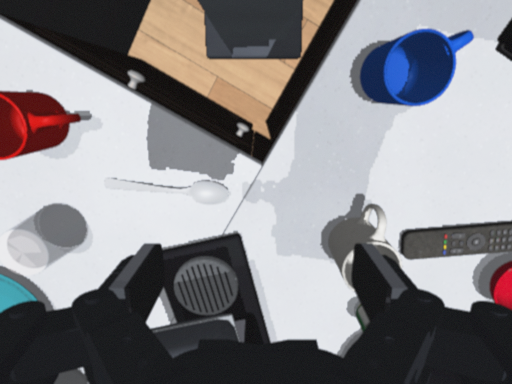

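The wrist view shows the rest disc at about (206,285), the plate corner at (240,235) and the spoon at (190,190). The pale mug is at (360,235) behind the left finger, with its handle at (375,215). Red and blue look-alikes stand apart from it. Next I enlarge the machine in the two fixed views.

```bash
python3 - <<'E'
from h import *
a=cv2.imread("pics/scene1.png");b=cv2.imread("pics/side1.png")
for n in("scene","side"):print(n,proj(cam(n),(.59,-.06,.034)),proj(cam(n),(.59,-.06,.3)),proj(cam(n),(.52,.166,.05)))
q=proj(cam("side"),(.58,-.02,.15)).astype(int);x0,y0=max(q[0]-75,0),max(q[1]-90,0);print("side crop",x0,y0)
A=cv2.resize(a[120:295,165:315],None,fx=2.66,fy=2.66,interpolation=cv2.INTER_CUBIC);B=cv2.resize(b[y0:y0+175,x0:x0+150],None,fx=2.66,fy=2.66,interpolation=cv2.INTER_CUBIC)
print(A.shape,B.shape);h=min(A.shape[0],B.shape[0]);cv2.imwrite("pics/comb2.png",np.hstack([A[:h],B[:h]]))
E
```

```text
scene [246.2001 204.1372] [244.563  138.5566] [216.4994 258.0765]
side [280.4052 185.0606] [283.4215 135.6636] [213.5581 166.7584]
side crop 194 71
(466, 399, 3) (466, 399, 3)
```

View pics/comb2.png

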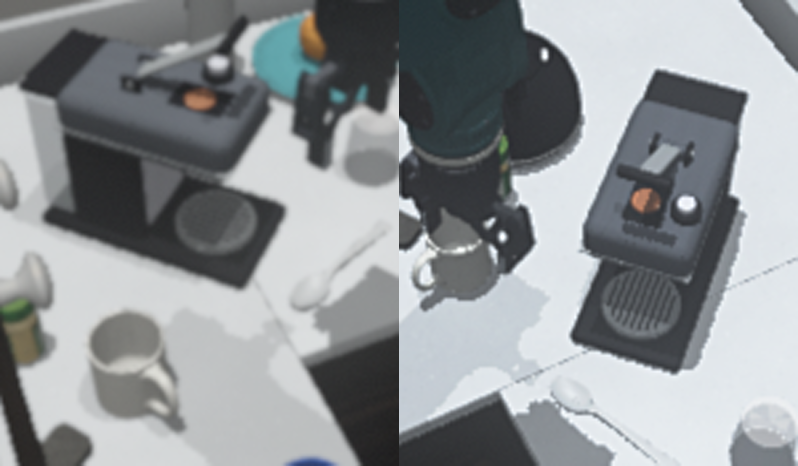

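In the enlarged scene crop (left) and side crop (right), the pale mug is at (127,360) and (458,260). The chrome button is at (218,63) and (687,201), right of the lever. The copper disc next to it is not the button. The lever bar is at (232,38) and (643,173), and the rest is at (216,220) and (641,303).

```bash
python3 - <<'E'
from h import *
S,D=cam("scene"),cam("side");v=np.load("v1.npz")["T"];W=(env.camera_params("wrist")["intrinsics"],v)
f=lambda u,w:(165+u/2.66,120+w/2.66)
g=lambda u,w:(194+(u-399)/2.66,71+w/2.66)
for n,a,b,w in [("rest",(216,220),(641,303),(206,286)),("bar",(232,38),(643,173),None),("button",(218,63),(687,201),None),("FL",(243,287),(573,341),(240,234)),("FR",(285,211),(678,370),None),("mugrim",(127,340),(452,234),None)]:
    r=[ray(S,f(*a)),ray(D,g(*b))]+([ray(W,w)] if w else [])
    p,e=tri(r);print(n,p,np.array(e), [onz(S,f(*a),z)[:2] for z in [{"rest":.034,"bar":.31,"button":.244,"FL":.02,"FR":.02,"mugrim":.094}[n]]],onz(D,g(*b),{"rest":.034,"bar":.31,"button":.244,"FL":.02,"FR":.02,"mugrim":.094}[n])[:2], onz(W,w,.034 if n=="rest" else .02)[:2] if w else "")
# side-left long edge direction in scene
print("BL",onz(S,f(45,215),.02),"BR side",onz(D,g(738,200),.02))
print("handle base scene z=.056",onz(S,f(160,385),.056),"side",onz(D,g(421,270),.056))
# mug contour, scene: low-saturation grey between floor & shadow
E
```

```text
rest [ 0.6008 -0.0699  0.0272] [0.0026 0.002  0.0019] [array([ 0.594 , -0.0651])] [ 0.5989 -0.0727] [ 0.5971 -0.0669]
bar [ 0.5768 -0.0735  0.3157] [0.0038 0.0038] [array([ 0.5767, -0.0777])] [ 0.5854 -0.0702] 
button [ 0.6227 -0.1081  0.2413] [0.0031 0.0031] [array([ 0.6165, -0.1036])] [ 0.6246 -0.1081] 
FL [ 0.5203 -0.0178  0.0029] [0.003  0.0027 0.0048] [array([ 0.5097, -0.0084])] [ 0.5117 -0.0262] [ 0.5148 -0.0124]
FR [ 0.5528 -0.1552  0.0038] [0.0028 0.0028] [array([ 0.5412, -0.1409])] [ 0.5473 -0.1587] 
mugrim [0.5284 0.1655 0.0889] [0.0019 0.0019] [array([0.5277, 0.1676])] [0.5234 0.1625] 
BL [0.7816 0.0479 0.02  ] BR side [ 0.8202 -0.0921  0.02  ]
handle base scene z=.056 [0.4834 0.1711 0.056 ] side [0.477  0.1811 0.056 ]
```

step_arm([
  [[0.01, 0.05, -0.02, -4, 1], [0.02, 0.1, -0.04, -8, 1], [0.04, 0.15, -0.06, -13, 1], [0.06, 0.155, -0.07, -13, 1], [0.06, 0.155, -0.07, -13, 1], [0.06, 0.155, -0.07, -13, 1]],
])

```text
t: 2.75
eef_pos: [0.4421, 0.1698, 0.435]
orientation: [0.784, 0.621, -0.0, -0.0]
wrist_force: [0.6, 0.2, -0.8]
grip_width: 0.0851
```

```bash
python3 - <<'E'
from h import *
s=env.state(); print(s["t"],s["eef_pos"],s["orientation"])
w=env.snapshot("wrist");cv2.imwrite("pics/wrist2.png",w[...,::-1]);np.savez("v2.npz",T=cam("wrist",s)[1])
c=cam("wrist",s);print(proj(c,(.526,.165,.094)),proj(c,(.526,.165,0)),proj(c,(.46,.18,.056)))
E
```

```text
2.75 [0.4421 0.1698 0.435 ] [ 0.7842  0.6205 -0.0001 -0.    ]
[270.9695 246.4753] [268.2027 215.1744] [269.774  176.4179]
```

View pics/wrist2.png

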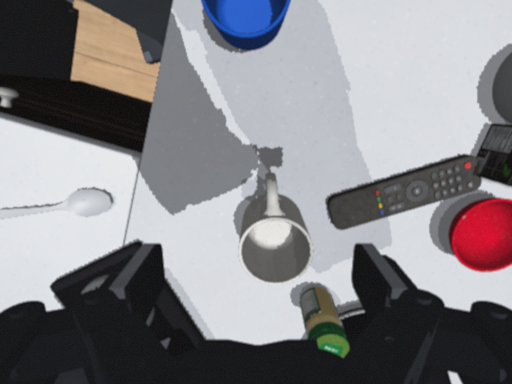

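Between the fingers the pale mug's rim ellipse is centred at about (276,248), spanning columns 240–312. Its handle runs up from (274,213) to (271,177). The spice jar at (325,320) is close behind it.

```bash
python3 - <<'E'
from h import *
i=cv2.imread("pics/wrist2.png");K=env.camera_params("wrist")["intrinsics"];c=(K,np.load("v2.npz")["T"])
h=cv2.cvtColor(i,cv2.COLOR_BGR2HSV);g=cv2.cvtColor(i,cv2.COLOR_BGR2GRAY)
# rows across handle: print narrow bright profile
for r in range(170,214,6):print(r,g[r,258:290:2])
for r in (230,248,265):print(r,g[r,232:250:2],g[r,300:322:2])
print("c276",g[204:230:2,276],g[270:296:2,276])
S=cam("scene");f=lambda u,w:(165+u/2.66,120+w/2.66)
p,e=tri([ray(c,(276,248)),ray(S,f(127,340)),ray(cam("side"),((452-399)/2.66+194,71+234/2.66))]);print("rim",p,e)
print("rim z.094",onz(c,(276,248),.094))
for q,z in [((271,178),.074),((271,184),.074),((273,205),.080)]:print("h",onz(c,q,z))
E
```

```text
170 [148 129 130 129 127 102 126 192 195 192 194 192 190 193 193 193]
176 [108 124 131 126  88  87  89  89  88 176 194 192 189 191 193 194]
182 [ 98  97  98  97 102 131 141 142 140 136 193 193 194 193 192 192]
188 [ 99  99  97 121 109 150 170 175 171 153 182 193 190 193 194 196]
194 [ 98  96  94  89  97 171 190 200 197 179 126 151 174 188 196 196]
200 [ 84  83  84  88 100 169 199 210 208 191 122  94  89  89  89  88]
206 [ 88  86  82  83 100 165 188 199 205 200 177  89  88  88  90  90]
212 [ 90  83  82 114 164 190 198 204 206 204 200 182 144 102  89  91]
230 [220 221 161 126 119  87  87 171 220] [125 192 175 114 183 194 195 195 196 196 197]
248 [221 221 221 203 223 121  94  94  95] [ 83  79  80  79  76 161 203 196 196 194 195]
265 [221 220 221 221 218 217 204 105  94] [ 81  81  79 144 192 194 194 195 195 195 195]
c276 [193 200 199 202 204 202 114 184 209 226 226 229 229] [ 90  91  91  90  92  89 160 223 222 221 221 221 223]
rim [0.5295 0.167  0.0888] [np.float64(0.0031946527664312298), np.float64(0.001898764211969112), np.float64(0.0030925344163992693)]
rim z.094 [0.529  0.1698 0.094 ]
h [0.4575 0.1812 0.074 ]
h [0.464  0.1798 0.074 ]
h [0.4856 0.1769 0.08  ]
```

step_arm([
  [[0.006, 0.006, -0.03, 2, 1], [0.013, 0.011, -0.08, 4.5, 0.8], [0.013, 0.011, -0.13, 4.5, 0.7], [0.013, 0.011, -0.18, 4.5, 0.6], [0.013, 0.011, -0.21, 4.5, 0.6], [0.013, 0.011, -0.224, 4.5, 0.6], [0.013, 0.011, -0.224, 4.5, 0.6], [0.013, 0.011, -0.224, 4.5, 0.6]],
])

```text
t: 3.8
eef_pos: [0.4557, 0.181, 0.2117]
orientation: [0.759, 0.651, 0.001, 0.0]
wrist_force: [1.0, -0.4, 0.7]
grip_width: 0.0513
```

```bash
python3 - <<'E'
from h import *
s=env.state(); print(s["t"],s["eef_pos"],s["orientation"],s["wrist_force"],s["grip_width"])
w=env.snapshot("wrist");sd=env.snapshot("side");sc=env.snapshot("scene")
q=proj(cam("side"),(.48,.17,.08)).astype(int);r=proj(cam("scene"),(.48,.17,.08)).astype(int)
k=lambda i,p:cv2.resize(i[max(p[1]-50,0):max(p[1]-50,0)+100,p[0]-50:p[0]+50],(300,300),interpolation=cv2.INTER_CUBIC)
cv2.imwrite("pics/comb3.png",np.hstack([cv2.resize(w,(400,300)),k(sc,r)])[...,::-1])
E
```

```text
3.8 [0.4557 0.181  0.2117] [0.759  0.6511 0.0006 0.0003] [ 0.9593 -0.4066  0.7363] 0.05132186619255923
```

View pics/comb3.png

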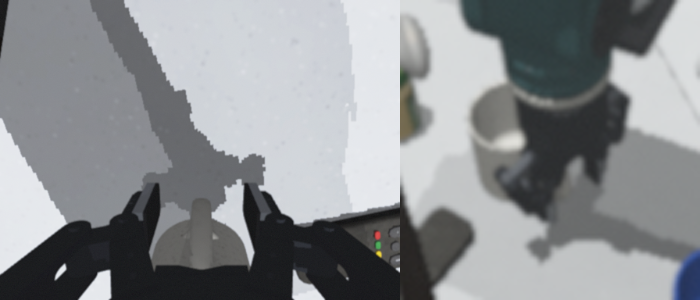

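The handle, at (201,215), sits centred between the pads at (155,200) and (248,200). I close on it and lift.

step_arm([
  [[0, 0, 0, 0, 0], [0, 0, 0, 0, 0], [0, 0, 0, 0, 0], [0, 0, 0, 0, 0], [0, 0, 0, 0, 0], [0, 0, 0.01, 0, 0], [0, 0, 0.03, 0, 0], [0, 0, 0.06, 0, 0], [0, 0, 0.06, 0, 0]],
], grip_force=70)

```text
t: 5.08
eef_pos: [0.456, 0.1813, 0.2725]
orientation: [0.759, 0.651, 0.001, 0.001]
wrist_force: [0.7, 0.3, -2.8]
grip_width: 0.0105
```

```bash
python3 - <<'E'
from h import *
s=env.state(); print(s["t"],s["eef_pos"],s["orientation"],s["wrist_force"],s["moment"],s["grip_width"])
T=pose(s);print(R.from_matrix(T[:3,:3]).as_euler("xyz",degrees=True))
sd=env.snapshot("side");sc=env.snapshot("scene");cv2.imwrite("pics/side4.png",sd[...,::-1]);cv2.imwrite("pics/scene4.png",sc[...,::-1])
m=(.529,.169,.107)
k=lambda i,n:(lambda p:cv2.resize(i[max(p[1]-55,0):max(p[1]-55,0)+110,max(p[0]-55,0):max(p[0]-55,0)+110],(400,400),interpolation=cv2.INTER_CUBIC))(proj(cam(n),m).astype(int))
print(proj(cam("side"),m).astype(int)-55,proj(cam("scene"),m).astype(int)-55)
cv2.imwrite("pics/comb4.png",np.hstack([k(sc,"scene"),k(sd,"side")])[...,::-1])
E
```

```text
5.075 [0.456  0.1813 0.2725] [0.7588 0.6513 0.0014 0.0008] [ 0.6753  0.2697 -2.7909] [ 0.0202  0.0807 -0.0059] 0.010535500835461412
[179.8282  -0.0663  81.2849]
[158  99] [156 190]
```

View pics/comb4.png

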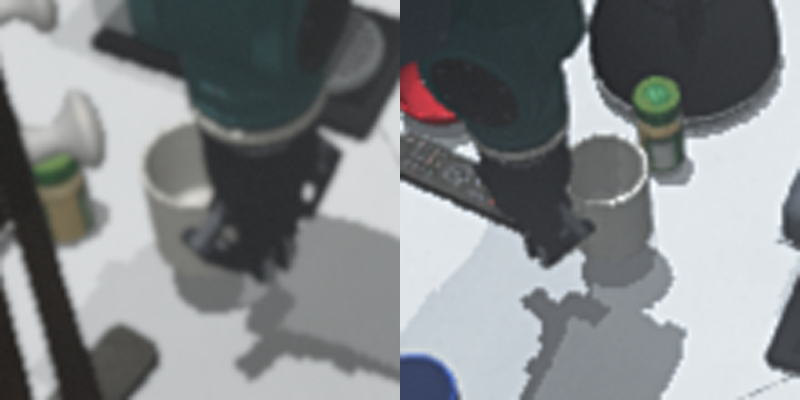

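The mug is held upright and clear of the worktop, and the wrist force shows about 2.8 N of weight. Before moving on I refine the rest centre with ellipse fits in three views, and measure how the mug sits in the hand.

```bash
python3 - <<'E'
from h import *
v1=(env.camera_params("wrist")["intrinsics"],np.load("v1.npz")["T"])
C={"scene":(cam("scene"),(246,203)),"side":(cam("side"),(285,185)),"wrist":(v1,(206,286))}
rs=[]
for n,(c,q) in C.items():
    g=cv2.cvtColor(cv2.imread(f"pics/{n}1.png"),cv2.COLOR_BGR2GRAY);x0,y0=q[0]-40,q[1]-40
    g=g[y0:y0+80,x0:x0+80]; g=cv2.resize(g,None,fx=4,fy=4,interpolation=cv2.INTER_CUBIC)
    for th in (55,70,85):
        m=((g>th)&(g<175)).astype(np.uint8); m=cv2.morphologyEx(m,cv2.MORPH_CLOSE,np.ones((17,17)));m=cv2.morphologyEx(m,cv2.MORPH_OPEN,np.ones((25,25)))
        cs,_=cv2.findContours(m,cv2.RETR_EXTERNAL,cv2.CHAIN_APPROX_NONE)
        for k in cs:
            if cv2.pointPolygonTest(k,(160,160),False)>0:
                e=cv2.fitEllipse(cv2.convexHull(k));p=(x0+e[0][0]/4,y0+e[0][1]/4);print(n,th,np.array(p),np.array(e[1])/4,onz(c,p,.034))
print("mug rim side",onz(cam("side"),(215.8,145.5),.1545))
for d in ((.529,.169,.1545),):print(proj(cam("side"),d))
a=np.radians(13)
E
```

```text
scene 55 [238.4791 178.7216] [ 60.0659 102.9222] [ 0.6879 -0.1412  0.034 ]
scene 70 [247.0539 200.0987] [31.3822 33.7183] [ 0.5991 -0.0763  0.034 ]
side 55 [290.1579 169.8244] [62.262  95.4257] [ 0.6615 -0.0553  0.034 ]
side 70 [285.6084 163.629 ] [48.4238 97.543 ] [ 0.6754 -0.0285  0.034 ]
side 85 [284.9336 184.1814] [28.4389 30.5349] [ 0.6013 -0.071   0.034 ]
wrist 55 [212.1384 292.8018] [62.5325 84.6205] [ 0.6094 -0.0578  0.034 ]
wrist 70 [206.3618 287.6527] [59.8143 65.4442] [ 0.6001 -0.0665  0.034 ]
mug rim side [0.5376 0.1593 0.1545]
[211.8091 145.9732]
```

step_arm([
  [[-0.02, -0.01, 0, 0, 0], [-0.045, -0.04, 0, 3, 0], [-0.049, -0.08, 0, 6, 0], [-0.049, -0.13, 0, 10, 0], [-0.049, -0.18, 0, 14, 0], [-0.049, -0.23, 0, 18, 0], [-0.049, -0.27, 0, 21, 0], [-0.049, -0.295, 0, 21.7, 0], [-0.049, -0.295, -0.01, 21.7, 0], [-0.049, -0.295, -0.015, 21.7, 0]],
])

```text
t: 6.42
eef_pos: [0.406, -0.1133, 0.2544]
orientation: [0.623, 0.782, -0.0, -0.001]
wrist_force: [0.8, 0.6, -1.6]
grip_width: 0.0104
```

step_arm([
  [[0.02, 0.005, 0, 0, 0], [0.05, 0.0115, 0, 0, 0], [0.075, 0.0175, 0, 0, 0], [0.09, 0.021, 0, 0, 0], [0.0975, 0.0225, 0, 0, 0], [0.0975, 0.0225, 0, 0, 0], [0.0975, 0.0225, -0.004, 0, 0], [0.0975, 0.0225, -0.004, 0, 0]],
])

```text
t: 7.42
eef_pos: [0.5034, -0.0914, 0.2514]
orientation: [0.623, 0.782, -0.0, -0.0]
wrist_force: [-0.2, -0.2, -2.2]
grip_width: 0.0102
```

```bash
python3 - <<'E'
from h import *
s=env.state(); print(s["t"],s["eef_pos"],R.from_quat(s["orientation"]).as_euler("xyz",degrees=True),s["wrist_force"],s["grip_width"])
sd=env.snapshot("side");sc=env.snapshot("scene");cv2.imwrite("pics/side5.png",sd[...,::-1]);cv2.imwrite("pics/scene5.png",sc[...,::-1])
m=(.57,-.07,.12)
k=lambda i,n:(lambda p:cv2.resize(i[max(p[1]-55,0):max(p[1]-55,0)+110,max(p[0]-55,0):max(p[0]-55,0)+110],(400,400),interpolation=cv2.INTER_CUBIC))(proj(cam(n),m).astype(int))
print(proj(cam("side"),m).astype(int)-55,proj(cam("scene"),m).astype(int)-55)
cv2.imwrite("pics/comb5.png",np.hstack([k(sc,"scene"),k(sd,"side")])[...,::-1])
E
```

```text
7.425 [ 0.5034 -0.0914  0.2514] [-179.963    -0.021   102.9554] [-0.1738 -0.1757 -2.1664] 0.01017977919242807
[225 121] [197 131]
```

View pics/comb5.png

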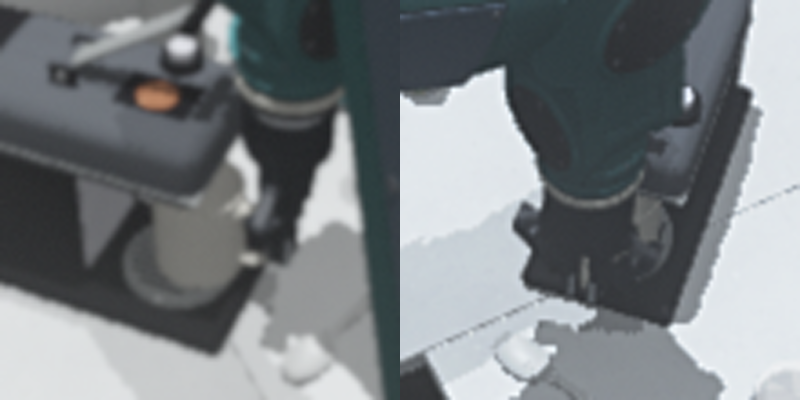

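Scene crop: the mug body at (200,235) is over the rest disc, biased to the front as planned, and clear of the head. I lower it.

step_arm([
  [[0, 0, -0.002, 0, 0], [0, 0, -0.004, 0, 0], [0, 0, -0.0055, 0, 0], [0, 0, -0.0055, 0, 0]],
])

```text
t: 8.02
eef_pos: [0.504, -0.0913, 0.2461]
orientation: [0.623, 0.783, -0.0, -0.0]
wrist_force: [0.6, 0.3, -1.5]
grip_width: 0.0102
```

step_arm([
  [[0, 0, -0.001, 0, 0], [0, 0, -0.0015, 0, 0], [0, 0, -0.0015, 0, 0]],
])

```text
t: 8.4
eef_pos: [0.504, -0.0913, 0.2449]
orientation: [0.623, 0.783, -0.0, 0.0]
wrist_force: [-2.5, -0.9, 4.0]
grip_width: 0.0103
```

step_arm([
  [[0, 0, 0, 0, 0.35], [0, 0, 0, 0, 0.35], [0, 0, 0, 0, 0.35], [-0.01, -0.0025, 0, 0, 0.35], [-0.03, -0.007, 0, 0, 0.35], [-0.06, -0.014, 0, 0, 0.35], [-0.09, -0.021, 0, 0, 0.35], [-0.09, -0.021, 0, -5, 0.35], [-0.09, -0.021, 0, -15, 0.6], [-0.09, -0.021, 0, -25, 1]],
])

```text
t: 9.65
eef_pos: [0.4133, -0.1123, 0.2447]
orientation: [0.779, 0.627, -0.0, -0.0]
wrist_force: [0.4, -0.4, 0.9]
grip_width: 0.0655
```

step_arm([
  [[0, 0, 0, -10, 1], [0, 0, 0, -20, 1], [0, 0, 0, -30, 1], [0, 0, 0, -40, 1], [0, 0, 0, -50, 1], [0, 0, 0, -60, 1], [0, 0, 0, -65, 1], [0, 0, 0, -65, 1]],
])

```text
t: 10.65
eef_pos: [0.4135, -0.1123, 0.2447]
orientation: [0.994, 0.113, -0.0, -0.0]
wrist_force: [-0.8, -0.0, 0.1]
grip_width: 0.0855
```

```bash
python3 - <<'E'
from h import *
s=env.state(); print(s["t"],s["eef_pos"],R.from_quat(s["orientation"]).as_euler("xyz",degrees=True),s["wrist_force"],s["grip_width"],s["joint_pos"])
sd=env.snapshot("side");sc=env.snapshot("scene");cv2.imwrite("pics/side6.png",sd[...,::-1]);cv2.imwrite("pics/scene6.png",sc[...,::-1])
k=lambda i,n,m:(lambda p:cv2.resize(i[max(p[1]-40,0):max(p[1]-40,0)+80,max(p[0]-40,0):max(p[0]-40,0)+80],(400,400),interpolation=cv2.INTER_CUBIC))(proj(cam(n),m).astype(int))
m=(.54,-.07,.07);print(proj(cam("side"),m).astype(int)-40,proj(cam("scene"),m).astype(int)-40)
cv2.imwrite("pics/comb6.png",np.hstack([k(sc,"scene",m),k(sd,"side",m)])[...,::-1])
E
```

```text
10.65 [ 0.4135 -0.1123  0.2447] [-179.9976    0.0074   13.0128] [-0.7705 -0.0167  0.0742] 0.08553842123733259 [-0.4558  0.2212 -0.5822  0.7676 -0.      0.8879]
[235 151] [220 161]
```

View pics/comb6.png

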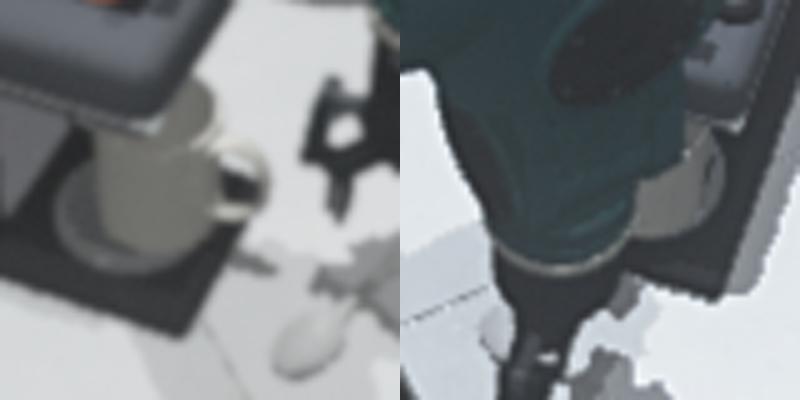

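The mug is released upright on the rest, towards its front edge. In the scene crop the foot spans columns 100–222 with its bottom at row 258, and the open fingers at (335,150) are clear of the handle. Next I compute the mug's offset from the rest, to set the push distance.

```bash
python3 - <<'E'
from h import *
S=cam("scene");a=np.radians(13);X=np.array([np.cos(a),np.sin(a)]);Y=np.array([-np.sin(a),np.cos(a)]);r=np.array([.6,-.069])
t=np.linspace(0,2*np.pi,200)
def ext(c,rad,z):
    q=np.array([proj(S,(c[0]+rad*np.cos(k),c[1]+rad*np.sin(k),z)) for k in t]);q=(q-[220,161])*5;return q.min(0),q.max(0)
print("rest outline pred",ext(r,.051,.034))
for d in (-.014,-.019,-.024,-.029):
  print(d,"foot",ext(r+d*X,.0405,.034), "mid",ext(r+d*X,.0405,.07))
print("lat +5 at -24",ext(r-.024*X+.005*Y,.0405,.034))
print("bar at -24:",(proj(S,(*(r-.097*X),.09))-[220,161])*5,"outer",(proj(S,(*(r-.103*X),.09))-[220,161])*5)
E
```

```text
rest outline pred (array([ 50.7587, 147.4217]), array([203.8983, 258.4637]))
-0.014 foot (array([ 85.5272, 164.1144]), array([207.4698, 252.857 ])) mid (array([ 83.5632, 126.096 ]), array([208.2337, 214.8983]))
-0.019 foot (array([ 92.3208, 166.2249]), array([214.3984, 255.181 ])) mid (array([ 90.5082, 128.2083]), array([215.3182, 217.2292]))
-0.024 foot (array([ 99.13  , 168.3402]), array([221.3432, 257.5106])) mid (array([ 97.4679, 130.3255]), array([222.4197, 219.5658]))
-0.029 foot (array([105.9553, 170.4604]), array([228.3043, 259.8459])) mid (array([104.4443, 132.4477]), array([229.5381, 221.9082]))
lat +5 at -24 (array([ 95.8565, 173.1444]), array([218.4203, 262.8197]))
bar at -24: [265.6943 185.0528] outer [274.5657 187.8263]
```

The mug matches the −24 mm prediction: columns 99–221 predicted against 100–222 seen, bottom row 257.5 against 258. I push it in by the handle bar with the back of the front finger, in small steps.

step_arm([
  [[0, 0, -0.016, 0, 1], [0.012, 0.003, -0.016, 0, 1], [0.02, 0.0045, -0.016, 0, 1], [0.025, 0.006, -0.016, 0, 1], [0.025, 0.006, -0.016, 0, 1]],
])

```text
t: 11.38
eef_pos: [0.4394, -0.1062, 0.2289]
orientation: [0.994, 0.113, 0.0, 0.0]
wrist_force: [-0.5, -0.1, 0.7]
grip_width: 0.0856
```

step_arm([
  [[0.004, 0.001, 0, 0, 1], [0.008, 0.002, 0, 0, 1], [0.012, 0.003, 0, 0, 1]],
])

```text
t: 11.75
eef_pos: [0.4512, -0.1032, 0.2287]
orientation: [0.994, 0.113, -0.0, -0.0]
wrist_force: [-1.4, -1.1, 1.2]
grip_width: 0.0855
```

step_arm([
  [[0.004, 0.001, 0, 0, 1], [0.008, 0.002, 0, 0, 1], [0.01, 0.002, 0, 0, 1]],
])

```text
t: 12.12
eef_pos: [0.4612, -0.1012, 0.2286]
orientation: [0.994, 0.113, -0.0, -0.0]
wrist_force: [-1.7, -0.6, 1.3]
grip_width: 0.0853
```

```bash
python3 - <<'E'
from h import *
s=env.state(); print(s["t"],s["eef_pos"],s["wrist_force"])
sc=env.snapshot("scene");cv2.imwrite("pics/scene7.png",sc[...,::-1])
a=cv2.imread("pics/scene6.png");b=sc[...,::-1]
g=lambda i:cv2.cvtColor(np.ascontiguousarray(i),cv2.COLOR_BGR2GRAY)
for r in (197,203,208):
  print(r,"before",g(a)[r,228:278:2]);print(r,"now   ",g(b)[r,228:278:2])
E
```

```text
12.125 [ 0.4612 -0.1012  0.2286] [-1.6723 -0.5647  1.337 ]
197 before [ 44  43  57  76  75  79 100 107 110 111 112 113 113 113 114 115 112 103
  71  48  56  84 118 180 216]
197 now    [ 44  42  57  86 106 109 111 111 111 113 112 111 110 108 105  93  57  43
  45  83  91  55  70  62 188]
203 before [ 44  59  86  75  74  74  94 108 110 112 113 113 112 113 112 111 114 135
 177 181 166 152 184 217 220]
203 now    [ 44  59  86  80 102 109 111 112 112 112 113 112 111 109 101  91  98 103
  83  60  51 106 112 153 216]
208 before [ 47  49  78  90  80  74  77  93 107 111 113 114 113 113 113 109  89  58
  51  61 148 213 215 213 219]
208 now    [ 46  48  78  91  80  78  91 103 110 111 111 106 100  87  90  88  61  43
  43  51 129 202 216 215 177]
```

step_arm([
  [[0.003, 0.001, 0, 0, 1], [0.006, 0.0015, 0, 0, 1], [0.008, 0.002, 0, 0, 1], [0.008, 0.002, 0, 0, 1]],
])

```text
t: 12.68
eef_pos: [0.4692, -0.0993, 0.2287]
orientation: [0.994, 0.113, 0.0, 0.0]
wrist_force: [0.4, -0.2, 0.3]
grip_width: 0.0853
```

step_arm([
  [[-0.02, -0.005, 0, 0, 1], [-0.05, -0.012, 0.02, 0, 1], [-0.09, -0.02, 0.06, 0, 1], [-0.1, -0.04, 0.12, 5, 1], [-0.1, -0.06, 0.18, 15, 1], [-0.1, -0.08, 0.23, 25, 0.7], [-0.1, -0.12, 0.25, 35, 0.5], [-0.1, -0.16, 0.25, 45, 0.3], [-0.1, -0.16, 0.25, 55, 0], [-0.1, -0.16, 0.25, 65, 0]],
])

```text
t: 13.92
eef_pos: [0.3689, -0.2598, 0.4785]
orientation: [0.776, 0.631, 0.0, -0.0]
wrist_force: [-0.2, 0.5, -0.2]
grip_width: 0.0001
```

```bash
python3 - <<'E'
from h import *
s=env.state(); print(s["t"],s["eef_pos"],s["wrist_force"],R.from_quat(s["orientation"]).as_euler("xyz",degrees=True))
sd=env.snapshot("side");sc=env.snapshot("scene");cv2.imwrite("pics/side8.png",sd[...,::-1]);cv2.imwrite("pics/scene8.png",sc[...,::-1])
k=lambda i,n,m,h:(lambda p:cv2.resize(i[max(p[1]-h,0):max(p[1]-h,0)+2*h,max(p[0]-h,0):max(p[0]-h,0)+2*h],(400,400),interpolation=cv2.INTER_CUBIC))(proj(cam(n),m).astype(int))
m=(.57,-.07,.1);print(proj(cam("side"),m).astype(int)-50,proj(cam("scene"),m).astype(int)-50)
cv2.imwrite("pics/comb8.png",np.hstack([k(sc,"scene",m,50),k(sd,"side",m,50)])[...,::-1])
E
```

```text
13.925 [ 0.3689 -0.2598  0.4785] [-0.1948  0.5168 -0.1901] [-179.9976   -0.0142   78.2625]
[230 129] [202 140]
```

View pics/comb8.png

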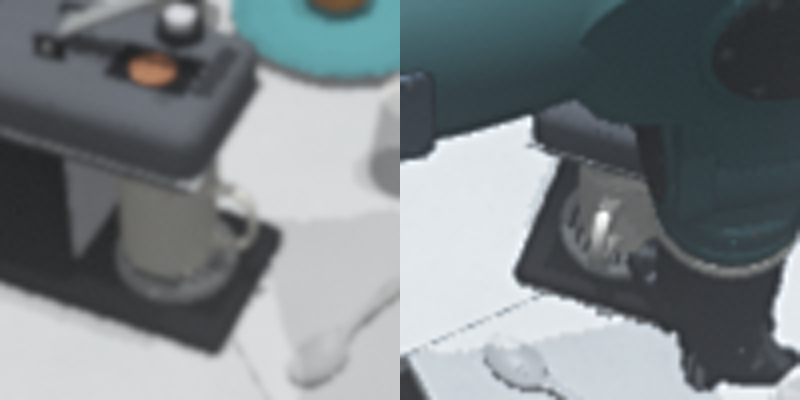

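The mug stands upright on the rest. In the scene crop the mug foot spans about 122–213 and the rest 115–240, so it may sit a little too deep. I check this numerically.

```bash
python3 - <<'E'
from h import *
S=cam("scene")
g=cv2.cvtColor(cv2.imread("pics/scene8.png"),cv2.COLOR_BGR2GRAY)
for r in range(192,218,2):print(r,g[r,226:272])
D=cv2.cvtColor(cv2.imread("pics/side8.png"),cv2.COLOR_BGR2GRAY)
print("side");
for r in range(176,202,2):print(r,D[r,264:300])
E
```

```text
192 [102 101  97  85  66  68  89 102 107 107 109 110 111 111 111 112 113 113
 113 113 113 112 112 111 110 109 109 107 105 105 112 122 133 147 169 181
 182 174 169 178 200 214 217 217 217 217]
194 [100  95  78  57  49  62  88 102 107 108 109 109 110 111 112 113 112 113
 113 113 113 113 112 112 111 110 108 107 105 101  88  70  59  57  63  79
  97 110 130 144 162 180 190 199 205 208]
196 [ 89  71  52  42  43  58  83 100 107 109 109 110 111 112 112 112 113 113
 113 112 112 112 112 111 110 110 110 107 106 108 109 104  92  72  56  52
  55  73 106 115  97  78  83 106 135 160]
198 [ 62  49  44  45  45  58  83 101 106 108 109 110 111 112 112 112 113 113
 114 113 113 112 112 111 110 112 111 110 110 117 120 114 109 100  83  66
  71  88 104 102  80  61  59  60  62  84]
200 [ 47  45  44  44  53  71  89 100 105 108 109 111 112 112 112 113 113 114
 112 112 113 112 113 112 112 111 111 110 112 114 116 117 120 116 112 119
 127 122 101  79  62  57  59  59  59  86]
202 [ 45  44  45  48  58  78  89  97 104 108 110 111 110 112 113 112 112 113
 113 113 112 112 112 113 113 113 112 108 105 100  98  99 104 10
[... 2627 characters left out ...]
63  60  61  60  62  78  96 113 116 109 109 112 112 111 121
 110 103  82 105 111  80  81  86  97  98  96  91  63  51  55  63  86 104]
194 [ 70  69  65  61  62  62  62  60  60  64  81  98 106  96  96  98  94  90
  93  96  79 111  90  56  62  68  65  62  66  64  56  54  55  55  57  64]
196 [ 72  70  68  69  67  63  62  62  60  60  59  62  75  83  90  92  93  97
 115 127 125 125 118  76  58  59  63  62  65  67  54  55  56  55  56  56]
198 [ 66  68  69  68  70  71  70  70  67  68  67  60  60  58  59  60  64  69
  73  77  79  78  78  75  57  56  62  82 107  96  59  55  56  56  56  56]
200 [70 69 63 61 61 62 63 65 67 69 68 69 70 68 65 61 60 59 58 59 58 57 58 57
 58 57 58 60 63 62 57 57 57 56 58 57]
```

The numbers suggest the mug is about 7 mm too deep, against a 10.5 mm margin. I look from close by with the wrist camera before deciding.

step_arm([
  [[0, 0.02, 0, 5, 1], [0, 0.06, 0, 12, 1], [0, 0.11, 0, 20, 1], [0, 0.15, -0.02, 25, 1], [0.02, 0.158, -0.07, 25, 1], [0.05, 0.158, -0.12, 25, 1], [0.08, 0.158, -0.16, 25, 1], [0.088, 0.158, -0.178, 25, 1], [0.088, 0.158, -0.178, 25, 1], [0.088, 0.158, -0.178, 25, 1]],
])

```text
t: 15.28
eef_pos: [0.4568, -0.1013, 0.3015]
orientation: [0.623, 0.782, 0.0, 0.0]
wrist_force: [-0.5, 0.2, -0.3]
grip_width: 0.0851
```

```bash
python3 - <<'E'
from h import *
s=env.state(); print(s["t"],s["eef_pos"],s["wrist_force"],R.from_quat(s["orientation"]).as_euler("xyz",degrees=True))
w=env.snapshot("wrist")[...,::-1];cv2.imwrite("pics/wrist9.png",w);c=cam("wrist",s);np.savez("v9.npz",T=c[1])
print(proj(c,(.6,-.069,.034)),proj(c,(.55,-.08,.034)))
cv2.imwrite("pics/wrist9c.png",cv2.resize(w[190:352,140:356],None,fx=3.7,fy=3.7,interpolation=cv2.INTER_CUBIC))
E
```

```text
15.275 [ 0.4568 -0.1013  0.3015] [-0.4662  0.1655 -0.256 ] [179.9615   0.0274 102.8808]
[257.2582 347.0619] [257.686 298.103]
```

View pics/wrist9c.png

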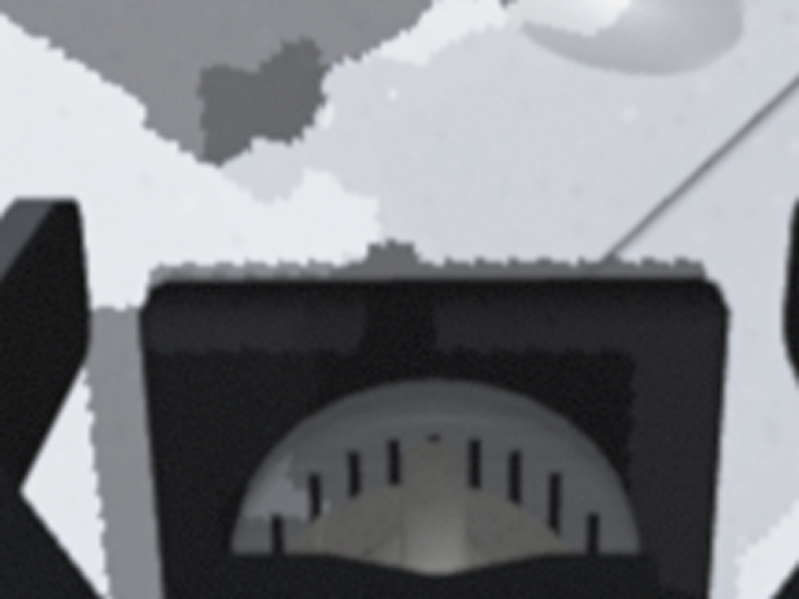

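The crop shows the rest squarely from the front: centre slot at column 434, wall foot at row 380, top rim at about row 408. The mug foot arc runs through about (300,530) and (558,530), with the handle centred near column 434. The mug stands wholly inside the rest's front and sides. I quantify the depth.

```bash
python3 - <<'E'
from h import *
from scipy.optimize import least_squares
c=(env.camera_params("wrist")["intrinsics"],np.load("v9.npz")["T"]);a=np.radians(12.9);M=np.array([[np.cos(a),np.sin(a)],[-np.sin(a),np.cos(a)]])
i=cv2.imread("pics/wrist9.png");h=cv2.cvtColor(i,cv2.COLOR_BGR2LAB).astype(int)
f=lambda u,v:(140+u/3.7,190+v/3.7)
P=lambda u,v,z:(M@(onz(c,f(u,v),z)[:2]-[.6,-.069]))*1e3
print("plate front z=.02/.0",P(434,281,.02),P(434,281,0),"corners",P(148,300,.02),P(722,300,.02))
def circ(pts,rad):
    pts=np.array(pts);return least_squares(lambda q:np.hypot(*(pts-q).T)-rad,[0,0])
r=circ([P(u,v,.02) for u,v in [(434,380),(350,397),(520,397),(290,440),(580,440)]],51);print("rest bottom",r.x,r.fun)
r=circ([P(u,v,.034) for u,v in [(434,408)]],51);print("rest top front",P(434,408,.034))
# mug/rest edge by b-channel
for v in range(325,342,2):print(v,"b",h[v,212:300:2,2])
for u in (236,242,268,274):print(u,"col b",h[312:342,u,2],"L",h[312:342,u,0])
print("slots lat",[P(u,470,.034)[1] for u in (278,434,593)])
E
```

```text
plate front z=.02/.0 [-74.1435   0.123 ] [-62.7342   0.0858] corners [-69.1244 -68.3185] [-68.9784  69.028 ]
rest bottom [4.7175 0.2713] [ 0.7492  0.3777  0.3805 -1.043  -1.0397]
rest top front [-49.0362   0.1032]
325 b [125 125 125 125 126 125 127 126 125 126 126 128 129 129 129 129 129 129
 129 129 129 129 129 129 129 129 130 130 129 128 129 128 128 128 126 126
 126 126 125 127 126 125 126 126]
327 b [125 126 126 125 125 124 125 126 126 128 128 129 130 130 129 129 130 129
 130 129 129 129 129 129 129 129 129 129 128 128 128 129 130 130 129 127
 126 126 126 127 126 126 126 127]
329 b [125 126 126 126 126 125 127 129 128 129 129 129 129 129 129 129 129 128
 129 129 129 129 129 129 129 129 129 128 129 128 129 129 128 130 129 129
 126 126 126 126 126 126 126 126]
331 b [126 126 126 125 126 126 128 129 130 129 129 129 129 130 129 129 129 128
 129 129 129 129 129 129 129 129 130 129 129 129 128 129 129 130 129 129
 129 128 127 128 126 126 126 126]
333 b [126 127 127 126 127 128 129 129 129 129 129 130 130 129 129 130 129 129
 129 129 129 129 129 129 129 130 129 130 128 129 128 129 129 12
[... 1226 characters left out ...]
 97  99  99  98  99  98  96
  97  96  99 101  99  98  95  96  99 102 102  89]
268 col b [127 126 127 128 127 128 126 126 127 128 129 129 129 129 129 128 129 129
 128 129 129 128 129 129 130 129 129 129 129 129] L [ 21  16  23  18  16  24  19  19  23  45  76  92  97  99  99  98 100 101
  98  97 101  98  96  93  93  95 101 105 107 107]
274 col b [126 126 125 125 126 126 126 125 126 125 126 127 128 128 129 129 129 129
 129 129 129 129 129 130 129 129 128 129 130 129] L [ 90  89  90  92  93  92  93  92  91  91  93  95  97  99  98 100  97  98
  99  99 100  97  97  95  97  98  98  98  96  82]
slots lat [np.float64(-36.84737204307503), np.float64(0.07968794827891786), np.float64(37.71656641581962)]
```

```bash
python3 - <<'E'
from h import *
from scipy.optimize import least_squares
c=(env.camera_params("wrist")["intrinsics"],np.load("v9.npz")["T"]);a=np.radians(12.9);M=np.array([[np.cos(a),np.sin(a)],[-np.sin(a),np.cos(a)]])
P=lambda u,v,z:(M@(onz(c,(u,v),z)[:2]-[.6,-.069]))*1e3
pts=np.array([P(u,v,.034) for u,v in [(233,325),(279,325),(225,329),(283,329),(224,331),(287,331),(222,333),(289,333),(220,335),(291,335),(218.5,337),(292,337),(236,323),(242,322.5),(268,321.5),(274,323)]])
for rad in(40.5,38.5):
  r=least_squares(lambda q:np.hypot(*(pts-q).T)-rad,[0,0]);print("mug",rad,r.x,r.fun)
L=cv2.cvtColor(cv2.imread("pics/wrist9.png"),cv2.COLOR_BGR2GRAY)
for u in (222,232,246,258,268,282,294):print(u,L[288:322,u])
for v in(300,310,320,330):print(v,L[v,196:224],L[v,290:318])
E
```

```text
mug 40.5 [11.7583 -1.7394] [ 0.0755  0.6959  0.7242 -0.7438 -0.2113  0.0252 -0.3809 -0.1339 -0.3523
 -0.0967 -0.4923 -0.5996  0.7413 -0.6451  0.2093  0.5346]
mug 38.5 [ 9.1726 -1.7379] [-0.1654  0.4919  0.7989 -0.7423 -0.0407  0.2087 -0.0748  0.1849  0.0987
  0.3665  0.0973 -0.0119  0.3995 -1.1094 -0.2698  0.1814]
222 [29 30 30 29 27 28 29 27 26 30 31 26 32 27 37 54 67 72 72 72 74 77 80 81
 80 82 83 87 87 84 81 79 81 85]
232 [24 21 23 22 29 24 26 22 26 41 59 71 71 72 71 77 80 83 82 84 86 86 85 83
 82 82 83 85 87 86 86 84 87 84]
246 [24 23 24 23 25 44 60 70 72 73 72 75 78 79 84 88 89 85 85 83 67 41 26 25
 24 22 26 26 24 28 20 24 39 70]
258 [23 23 21 31 49 64 71 71 73 74 76 78 79 83 89 90 87 85 82 69 57 71 83 84
 84 85 87 87 89 90 91 91 92 94]
268 [26 24 23 25 30 47 64 73 72 73 74 74 78 79 83 88 87 85 84 79 64 38 21 22
 25 20 25 22 20 26 23 23 26 44]
282 [24 22 20 23 19 21 24 23 31 49 66 71 69 69 73 76 77 80 80 83 85 85 85 82
 84 81 84 85 86 84 84 84 86 85]
294 [26 20 21 23 23 24 23 22 25 23 22 24 25 23 26 32 44 57 66 69 71 74 76 78
 80 79 83 84 86 85 85 86 86 85]
300 [29 28 28 27 28 25 29 27 29 28 27 27 26 31 26 28 27 28 25 28 29 28 26 28
 30 25 32 23] [27 22 24 22 25 22 25 25 25 25 24 24 22 20 25 25 26 25 23 27 33 37 38 39
 39 37 39 38]
310 [28 26 27 29 25 27 28 25 30 28 28 28 29 28 28 29 28 32 50 62 71 72 75 75
 76 78 80 81] [81 80 80 77 76 72 70 70 69 68 58 39 26 22 25 25 18 24 24 31 40 41 41 38
 38 38 38 39]
320 [ 27  29  29  28  27  26  29  25  27  26  30  51  67  78  86  95 101 106
 110 113 111 111 106  93  86  85  81  55] [30 56 79 85 86 86 85 85 85 85 83 82 81 79 75 71 66 53 35 25 31 36 40 36
 38 36 39 39]
330 [28 25 29 20 26 25 25 33 62 75 82 90 89 88 90 96 93 62 33 41 64 82 88 87
 90 97 94 78] [36 65 80 83 83 83 83 80 62 38 21 41 74 84 84 83 82 81 79 76 68 53 40 39
 40 39 39 40]
```

The camera views agree on the mug: about 5–7.5 mm deep and 2 mm to the right of the rest's centre, against the 10.5 mm allowed. So it is fully on the rest, with about 3 mm to spare. The gripper can't reach in to pull it back without hitting the head, so I leave it and go on to the lever.

step_arm([
  [[-0.02, -0.005, 0.05, 0, 0], [-0.02, -0.005, 0.11, 0, 0], [-0.02, -0.005, 0.17, 0, 0], [-0.02, -0.005, 0.23, 0, 0], [0.02, 0.005, 0.235, 0, 0], [0.07, 0.016, 0.235, 0, 0], [0.11, 0.025, 0.235, 0, 0], [0.12, 0.027, 0.235, 0, 0], [0.12, 0.027, 0.235, 0, 0], [0.12, 0.027, 0.235, 0, 0]],
])

```text
t: 16.58
eef_pos: [0.5758, -0.0745, 0.5366]
orientation: [0.623, 0.782, 0.0, 0.0]
wrist_force: [-1.1, 0.2, 0.4]
grip_width: -0.0003
```

step_arm([
  [[0, 0, -0.02, 0, 0], [-0.001, 0, -0.03, 0, 0], [-0.003, -0.001, -0.04, 0, 0], [-0.006, -0.0015, -0.05, 0, 0], [-0.01, -0.002, -0.06, 0, 0], [-0.014, -0.003, -0.07, 0, 0]],
])

```text
t: 17.32
eef_pos: [0.5623, -0.0774, 0.4658]
orientation: [0.623, 0.782, -0.0, 0.0]
wrist_force: [-1.9, -0.4, 2.5]
grip_width: 0.0001
```

The tip is on the bar, with 2.5 N upward as expected. I follow the arc down to the stop.

step_arm([
  [[-0.004, -0.001, -0.01, 0, 0], [-0.007, -0.0015, -0.02, 0, 0], [-0.009, -0.002, -0.03, 0, 0], [-0.01, -0.002, -0.038, 0, 0], [-0.011, -0.0025, -0.044, 0, 0], [-0.011, -0.0025, -0.048, 0, 0], [-0.011, -0.0025, -0.048, 0, 0]],
])

```text
t: 18.2
eef_pos: [0.552, -0.0798, 0.4174]
orientation: [0.623, 0.783, -0.0, -0.0]
wrist_force: [0.3, 0.1, 0.0]
grip_width: 0.0002
```

step_arm([
  [[0, 0, -0.0015, 0, 0], [0, 0, -0.003, 0, 0], [0, 0, -0.003, 0, 0]],
])

```text
t: 18.58
eef_pos: [0.5519, -0.0798, 0.4156]
orientation: [0.623, 0.783, 0.0, 0.001]
wrist_force: [-3.0, 0.5, 9.6]
grip_width: 0.0
```

step_arm([
  [[0, 0, -0.001, 0, 0], [0, 0, -0.001, 0, 0], [0, 0, 0.03, 0, 0], [0, 0, 0.05, 0, 0], [0.04, -0.015, 0.05, 0, 0], [0.07, -0.0275, 0.05, 0, 0], [0.07, -0.0275, 0.03, 0, 0], [0.07, -0.0275, 0.015, 0, 0], [0.07, -0.0275, 0.015, 0, 0]],
])

```text
t: 19.7
eef_pos: [0.6219, -0.1073, 0.4288]
orientation: [0.623, 0.783, -0.0, -0.001]
wrist_force: [0.2, -0.3, 0.7]
grip_width: -0.0
```

```bash
python3 - <<'E'
from h import *
s=env.state(); print(s["t"],s["eef_pos"],s["wrist_force"])
sc=env.snapshot("scene")[...,::-1].copy();cv2.imwrite("pics/scene10.png",sc);S=cam("scene")
g=cv2.cvtColor(sc,cv2.COLOR_BGR2GRAY)
a=np.radians(13);f=lambda X,Y,z:proj(S,(np.cos(a)*X-np.sin(a)*Y,np.sin(a)*X+np.cos(a)*Y,z))
print("bar closed pred",f(.518,-.2023,.235),f(.518,-.1713,.235),f(.518,-.2333,.235),"bar raised pred",f(.545,-.2023,.318))
o=g[120:160,236:272];old=cv2.cvtColor(cv2.imread("pics/scene8.png"),cv2.COLOR_BGR2GRAY)
q=f(.518,-.2023,.235).astype(int)
print("now");print(g[q[1]-8:q[1]+9:2,q[0]-10:q[0]+12]);print("before");print(old[q[1]-8:q[1]+9:2,q[0]-10:q[0]+12])
E
```

```text
19.7 [ 0.6219 -0.1073  0.4288] [ 0.1592 -0.3066  0.744 ]
bar closed pred [260.2654 158.4702] [255.9506 164.8555] [264.4096 152.3372] bar raised pred [251.5617 132.4526]
now
[[ 46  52  65  75  78  78  80  81  81  80  80  83  87  94 112 130 145 152
  155 154 132  94]
 [123 108 103  99  91  84  82  81  79  79  79  74  63  52  51  77 117 143
  150 151 143 115]
 [183 182 184 184 180 175 161 132 101  81  71  59  47  42  42  49  75 107
  126 136 138 121]
 [187 187 188 191 197 202 199 176 132  85  59  48  44  42  45  80 128 143
  140 131 123 113]
 [161 170 175 179 181 176 160 124  84  59  54  51  46  45  54 107 172 204
  212 202 189 177]
 [ 80  93 102 114 124 114  89  65  54  51  50  49  47  54  62  82 130 179
  216 230 232 226]
 [104 107 100  92  79  64  55  52  50  48  46  48  55  60  67 101 160 204
  226 234 235 235]
 [114 114 113 107  92  69  50  45  45  46  50  55  60  70 112 174 215 232
  236 236 236 236]
 [114 113 110 107  99  83  66  49  48  51  57  59  76 129 188 222 234 237
  237 237 237 237]]
before
[[ 54  65  84 103 111 112 112 111 111 110 111 111 111 111 115 123 132 136
  139 143 145 146]
 [ 98 106 110 112 112 109 100  89  81  82  91  99 103 103 100 101 116 130
  135 137 140 142]
 [ 74  81  89  96 101  92  78  73  72  73  79  92  99  95  88  84  91 103
  114 123 129 136]
 [ 41  47  58  70  76  75  73  73  74  85  95  99  96  86  77  85 116 128
  124 116 111 112]
 [ 46  57  75  78  73  73  72  74  84  97  98  92  83  74  68  97 155 187
  193 182 170 161]
 [ 75  77  73  72  71  75  83  90  97  96  88  78  71  64  62  77 123 172
  201 211 212 208]
 [ 77  74  72  73  75  86  96  99  95  88  78  69  63  61  64  91 142 184
  206 214 215 215]
 [103  97  95  93  92  98  98  92  84  74  66  61  62  66 100 156 195 211
  216 216 216 216]
 [114 112 111 107 103  98  91  81  71  66  62  62  74 116 169 201 214 217
  216 217 217 217]]
```

The lever's pale arm and dark bar now sit at the predicted closed pixels, near (258,158). I press the button.

step_arm([
  [[0, 0, -0.008, 0, 0], [0, 0, -0.011, 0, 0], [0, 0, -0.014, 0, 0], [0, 0, -0.014, 0, 0]],
])

```text
t: 20.25
eef_pos: [0.6219, -0.1073, 0.4158]
orientation: [0.623, 0.783, 0.0, 0.0]
wrist_force: [-0.9, 0.3, 2.0]
grip_width: 0.0003
```

step_arm([
  [[0, 0, -0.002, 0, 0], [0, 0, -0.004, 0, 0], [0, 0, -0.004, 0, 0]],
])

```text
t: 20.62
eef_pos: [0.622, -0.1073, 0.4117]
orientation: [0.623, 0.783, 0.0, 0.0]
wrist_force: [-2.2, 0.4, 4.0]
grip_width: 0.0003
```

step_arm([
  [[0, 0, -0.0015, 0, 0], [0, 0, -0.0025, 0, 0], [0, 0, -0.0025, 0, 0]],
])

```text
t: 21.0
eef_pos: [0.6217, -0.1072, 0.4111]
orientation: [0.623, 0.783, 0.0, 0.001]
wrist_force: [-6.8, 2.2, 22.4]
grip_width: 0.0001
```

The button is hard against its stop: the tip is at 0.238 m, which is 6 mm of travel. I release and retreat.

step_arm([
  [[0, 0, 0.004, 0, 0], [0, 0, 0.03, 0, 0], [0, 0, 0.08, 0, 0], [-0.05, -0.01, 0.1, 0, 0], [-0.1, 0.03, 0.1, 0, 0], [-0.15, 0.08, 0.1, 0, 0], [-0.2, 0.13, 0.1, 0, 0], [-0.24, 0.18, 0.1, 0, 0], [-0.26, 0.22, 0.1, 0, 0], [-0.26, 0.22, 0.1, 0, 0]],
])

```text
t: 22.25
eef_pos: [0.3597, 0.1152, 0.5096]
orientation: [0.621, 0.784, 0.0, 0.0]
wrist_force: [0.7, -0.4, -0.3]
grip_width: 0.0002
```

```bash
python3 - <<'E'
from h import *
s=env.state(); print(s["t"],s["eef_pos"],s["wrist_force"])
sc=env.snapshot("scene")[...,::-1].copy();sd=env.snapshot("side")[...,::-1].copy()
cv2.imwrite("pics/scene11.png",sc);cv2.imwrite("pics/side11.png",sd)
g=lambda i:cv2.cvtColor(i,cv2.COLOR_BGR2GRAY).astype(int)
a=g(cv2.imread("pics/scene8.png"));b=g(sc)
for r in (196,200,204,208):print(r,a[r,226:264:2],b[r,226:264:2])
D=g(sd)
for r in range(172,202,4):print("side",r,D[r,262:312])
# fixed others: spoon, tumbler, jar changes vs first pics
o=g(cv2.imread("pics/side1.png"));print("spoon diff",np.abs(o-D)[195:250,245:300].mean(),"tumbler",np.abs(o-D)[225:255,315:345].mean())
E
```

```text
22.25 [0.3597 0.1152 0.5096] [ 0.6543 -0.4032 -0.3289]
196 [ 89  52  43  83 107 109 111 112 113 113 112 112 110 110 106 109  92  56
  55] [ 88  51  42  83 105 109 110 110 111 111 111 111 109 108 106 107  91  53
  51]
200 [ 47  44  53  89 105 109 112 112 113 112 113 113 112 111 112 116 120 112
 127] [ 45  43  51  88 105 109 110 112 112 112 112 111 111 110 111 116 118 107
  95]
204 [ 45  47  59  86  96 109 111 113 114 113 113 113 114 113  95  84  99 101
  59] [ 45  44  57  86  95 108 111 112 112 111 111 112 114 111  95  83  99 100
  59]
208 [ 48  47  50  79  91  80  82  93 101 106 102 113 104 100 100 105  94  66
  56] [ 45  46  49  76  90  80  80  92 100 105 102 112 103  99 100 103  93  67
  54]
side 172 [229 229 229 226 217 208 170  76  64  68  69  66  76 102 106 111 104 104
 103 100  96  93  83  84  83  88  82  73  71  70  69  69  68  69  70  69
  70  69  70  69  69  71  75  62  60  61  61  61  61  61]
side 176 [229 227 215 204 165  82  64  69  69  68  70  79  93 103 103 103 104 105
 107 108 108 110 116 114 110 111 111 110 112 112 105 103 104  99  96  91
  82  82  97 137 153  99  61 
[... 663 characters left out ...]
135]
side 192 [ 73  75  75  75  74  69  68  67  67  69  82 100 116 118 112 111 115 115
 115 122 113 107  87 108 112  89 107 110  82 100 112 100  95  99  98  89
  71  64  64  66  67  65  64  86 139 143 140 138 136 159]
side 196 [ 76  76  77  75  74  75  72  69  68  68  66  66  67  70  80  87  94  95
  97 101 117 130 126 126 124 117 116 118 107 100  98  82  74  67  66  66
  66  66  66  66  65  76 117 143 142 140 138 135 166 233]
side 200 [133  89  74  74  68  67  66  68  70  72  74  72  74  76  76  73  68  68
  68  68  68  67  67  67  68  66  66  68  67  67  68  68  67  68  68  68
  68  68  66  65  88 138 144 140 139 137 161 225 233 231]
spoon diff 17.07669421487603 tumbler 0.40555555555555556
```

```bash
python3 - <<'E'
from h import *
g=lambda n:cv2.cvtColor(cv2.imread(f"pics/{n}.png"),cv2.COLOR_BGR2GRAY).astype(int)
a,b,c=g("scene8"),g("scene11"),g("scene10")
print("spoon",np.abs(a-b)[205:236,276:300].mean(),"button",np.abs(a-b)[139:149,241:253].mean());print(b[154:166:3,248:272],"\n",c[154:166:3,248:272])
print(env.finish_job())
E
```

```text
spoon 20.133064516129032 button 6.7
[[187 186 183 181 176 171 167 162 153 137 120 108  96  77  55  45  42  42
   42  43  42  43  43  43]
 [169 175 178 182 184 185 185 182 171 144 110  79  59  50  46  41  41  42
   43  43  44  46  45  42]
 [ 47  54  71  84  92 104 114 106  83  61  51  46  46  45  44  47  50  48
   45  44  43  44  44  45]
 [ 84 102 109 110 108 100  84  62  48  45  46  44  43  47  51  55  72 115
  149 145 109  69  50  47]] 
 [[183 185 183 182 184 184 180 175 161 132 101  81  71  59  47  42  42  49
   75 107 126 136 138 121]
 [173 178 180 184 185 186 189 192 186 158 112  72  58  51  45  43  49  99
  159 183 181 163 146 133]
 [ 52  63  80  93 102 114 124 114  89  65  54  51  50  49  47  54  62  82
  130 179 216 230 232 226]
 [ 87 104 111 113 111 105  90  67  51  50  47  46  47  52  58  62  83 137
  192 222 233 235 235 235]]
the job is handed in; nothing more can be done
None
```

The coffee job is done and handed in at about 22 s: mug on the rest, then lever down, then brew button pressed and released. The hand-in reports no verdict. The main doubt is how well the mug is centred.

- **Mug:** I carried the pale mug by its handle, set it on the front of the rest and pushed it in with the back of a finger. It stands upright and did not move afterwards. It ended up deeper than I intended, about 5–7.5 mm behind the rest's centre and 2 mm to the right. The limit before the edge hangs over is 10.5 mm, so about 3 mm is left at the back. My estimates of the offset scatter by a few millimetres, and the less favourable edge readings would leave only 1–2 mm. I left it there because the gripper could not reach in to pull it back without hitting the head.
- **Lever:** I swung it down until it met the stop. The bar's height matched the closed position to within a millimetre, at about 10 N, and it was still down in the last picture.
- **Brew button:** I pressed it after the other two, down to a hard stop at 6 mm of travel and about 22 N, then released it. I judged the spring-back only from a small brightness change at the button in the pictures.
- **Other objects:** the fingers stayed at least about 3 cm above the worktop, and nothing was touched on purpose. The tumbler's pixels did not change. My check on the spoon did not come out clean: its pixels changed between pictures. I put that down to the arm's shadow but had no picture views left to confirm it.

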